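# Close an air-filter housing and hold its cover flush on the sloped face

### The job

Close up the air-filter housing that is clamped at a slant in the tilting stand: fold the plain retaining flap flat over the filter first, then fold the lipped flap down so that its lip overlaps it. Then take the square cover from the bench by its grab bar, tilt it to the slope of the housing and lay it gently into the rebate on top until it sits flush on the seat all round; finish while still gripping the bar and pressing the cover home with a steady push of about 10 to 15 N, so that the screws can be put in. Do not change the slant of the housing, and leave the other things on the bench where they are.

Things in the scene. Friction and masses are not known exactly. Their poses are not given: they have to be found in the camera images.
- stand: Dark steel tilting stand fixed on the bench: foot 150 x 230 x 12 mm, two cheeks (outer faces 105 mm left and right of the middle, 124 mm high; a star knob 24 mm farther at -y). Origin: middle of the foot's underside; x to the rear, y left. Between the cheeks the aluminium filter housing tilts about a y axis 92 mm up; friction locks it at 0.2 to 0.42 rad, its open face leaning to the front (-x).
- seat (a point): Middle of the housing's flat seat, on which the cover's underside must lie, 30 mm (along z) from the tilt axis. z: outward normal of the sloped face, x up the slope (rear), y left. Opening 132 x 132 mm; round it the seat, 12 mm wide; round that a rim 8 mm high, 156 mm between its inner faces at the seat, bevelled to 164 mm at the top, 178 mm outside.
- flap_plain (a joint): Hinge angle of the plain slotted steel flap on the left (+y of seat): 0 = folded flat over the filter, 1.5 to 1.8 at the start (standing up out of the opening), stop at 1.85. Flap 124 mm along x, 60 mm from hinge to free edge, 3 mm thick. A stiff hinge (0.05 N m, some 1 N at the edge): it stays where it is left.
- flap_lipped (a joint): The same for the flap on the right (-y): 60 mm wide and beyond that a raised lip 16 mm wide, which overlaps the plain flap's free edge when both lie flat. Angle 0 = flat, 1.5 to 1.8 at the start. The same stiff hinge.
- flap_plain_hinge (a point): Middle of the plain flap's hinge pin; it lies 62 mm to +y of seat's centre and 10 mm below the seat (along its z). Its frame turns with the flap.
- flap_lipped_hinge (a point): Middle of the lipped flap's hinge pin; 62 mm to -y of seat's centre and 10 mm below the seat. Its frame turns with the flap.
- cover: Loose square aluminium cover plate, 150 x 150 x 8 mm, 0.22 to 0.4 kg, lying flat on the bench with its grab bar up. Origin: centre of its underside; z up through the bar; x along the bar. It fits the rebate in any of its four quarter turns, with 3 mm to spare on each side at the seat; seated, its top is level with the rim.
- cover_bar (a point): Centre of the cover's grab bar: a black bar 86 mm long (along the cover's x), 14 mm wide and 14 mm high, on two posts at 34 mm either side, its centre 31 mm above the cover's underside (16 mm of air between bar and plate).
- spanner: Loose double-ended spanner, 145 mm, lying in the middle of the bench. To be left alone.
- screwdriver: Loose small screwdriver, 160 mm, lying in the middle of the bench. To be left alone.
- grease_tin: Round tin, 70 mm across, 39 mm high, on the right of the bench. To be left alone.
- file: Half-round file with a wooden handle, 245 mm, lying along the front edge of the bench. To be left alone.
There are look-alikes about, which are no part of the job. What is shaped like the cover but red is not meant.

How it is judged:
On the way, in this order (a step that is already met when the one before it is completed fails the run):
1. the plain flap is folded flat while the lipped flap still stands (value of joint flap_plain below 0.1 rad and value of joint flap_lipped above 1 rad), for 0.2 s.
2. the lipped flap is folded flat over it, before the cover is brought (value of joint each of flap_plain, flap_lipped below 0.1 rad and contact force between cover and stand below 0.1 N), for 0.2 s.
At the end, for the whole second after the job is handed in: Flaps flat (0.1 rad); cover in the rebate, flush on the seat (underside within 2.5 mm of it at the middle, 0.03 rad of parallel, 7 mm of centred), pressed on the housing with 6 to 40 N, its bar between the fingers, at rest (value of joint each of flap_plain, flap_lipped below 0.1 rad and x of cover in the frame of seat between -0.007 and 0.007 m and y of cover in the frame of seat between -0.007 and 0.007 m and z of cover in the frame of seat between -0.003 and 0.0025 m and angle between the z axis of cover and the z axis of seat, either way round below 0.03 rad and contact force between cover and stand between 6 and 40 N and contact force between the fingers and cover above 5 N and x of the grasp point in the frame of cover_bar between -0.045 and 0.045 m and y of the grasp point in the frame of cover_bar between -0.014 and 0.014 m and z of the grasp point in the frame of cover_bar between -0.016 and 0.016 m and linear speed of cover below 0.02 m/s); the arm keeps its last pose, push and grip.
It fails at once if the cover or the housing was struck hard (over 60 N) (contact force between cover and stand above 60 N).
It fails at once if the slant of the housing was changed (its seat moved by more than 10 mm) (distance of seat from where it was at the start of the episode above 0.01 m).
It fails at once if another thing on the bench was shifted by more than 30 mm (distance of any of spanner, screwdriver, grease_tin, file from where it was at the start of the episode above 0.03 m).
It also fails if it takes over 64 s, if anything falls off the work surface, if the arm or the gripper's body presses on something with over 40 N, if the wrist force passes 120 N, or if a joint passes its speed limit or range.

### The arm

A 6-joint arm with a two-finger parallel gripper is mounted at the origin on a cart in front of the work surface, level with it; the furniture and walls round the work are solid. World frame = base frame: x ahead of the robot, y to its left, z up, the work surface at z = 0. Lengths are in m, angles in rad, forces in N, time in s.
With the tool pointing down it reaches from about 0.3 to 0.775 m from the base axis. Payload 14.6 kg.
Tool frame: the origin (TCP) lies at the very end of the fingers, on their centre line; the grasp point (between the pads) lies 19 mm behind it; z points along the fingers, y is the line along which they close (so a half turn about z gives the same grasp; the last joint's range is limited). The gripper opens to 85 mm and grips with 20 to 120 N. Pads are 22 mm wide; open, the fingers measure 114 mm over their backs; the gripper's body (76 mm by 85 mm) begins 54 mm behind the grasp point. The pads swing forward as they close: fully open they stand 13 mm farther back than shut.
Start: joints at [-1.261, 0.3, 1.521, -0, 1.321, -0.067], TCP at [0.202, -0.511, 0.231] pointing down, gripper open.
Joint ranges: [-3.03, 3.03], [-0.79, 2.21], [0.23, 2.52], [-1.04, 4.18], [0, 3.07], [-2.55, 2.55]. Speed limits (rad/s): [2.22, 2.22, 2.57, 3.14, 3.14, 3.14].

### API

Orientations are given as a unit quaternion [x, y, z, w].
In Python, from rig import sensors, viewer, workorder gives the robot as it stands.
- The arm moves only by the shell command python3 -m handwheel 'ROWS' [OPENING]. ROWS is JSON, a list of rows, each a list of 2 entries, a list of its own where there are three numbers: the shift along the world's x, y, z in m, then the turn about the world's z in rad. A call has 1 to 10 rows; each row is the pose to reach, as a shift and turn from the pose commanded when the call began; what a row does not reach only later rows make up. A row lasts 1/10 s, in which the tool goes at most 50 mm and 8.59 degrees, less where a joint would pass 70% of its speed; a pose out of reach is approached as far as the arm can. A call with a gripper value outside its range is refused whole. OPENING is the closure, from -1 (fully open) to 1 (shut), so that 0 is half open, set as the call begins (- or left out, the last holds). The fingers move at their own pace and stop on an object; the grip force is fixed at half the most. Time passes only in rows, so rows that repeat a pose let the fingers close. It gives the time, the measured TCP pose, the force, the opening and the grip force at its end, in the units of the state.
- sensors.read_state(): the state, without advancing time (a new reading comes with each control period).
- viewer.get_image(name): name is "scene" or "top"; returns a dict with "pixels" (420x560x3 uint8, blue, green, red), "fx", "fy", "cx", "cy" (pixels), "world_to_cam" (4x4, takes a point from world to camera coordinates). Camera axes: x right, y up, looking along -z (the intrinsics and any distortion apply to the point x, -y, -z); pixel columns grow to the right and rows downward; lengths in m; the calibration is good to about 2 mm. A picture is of the moment at which its call begins. There is no depth.
- workorder.hand_in(): hands the job in; it is judged then, once.
The state is a dict: "t": time; "joint_positions": joint angles; "qd": joint speeds; "joint_efforts": joint torques, N m; "eef_pos": TCP position; "ee_rot": TCP orientation; "ft_force": force on the tool from outside, world axes, zero at the start; "moment": the same for the moment, N m; "finger_gap": finger opening in m; "finger_force": force on a finger pad.
Only numpy, scipy, OpenCV 4.12 (cv2) and the standard library are available. Lean on these libraries where they do the work, as an engineer would, in place of code of your own. Each camera call takes 0.05 s, during which the arm holds its last target. There are 200 camera calls.

## Working session

There is one attempt and no reset: what is moved stays moved. The work goes in short steps, Python scripts to look and compute and a shell command to move; the robot and the scene stay as the last step left them, time stands still between calls to the robot, and variables do not carry over. Pictures are saved under pics/ and viewed, at most 10 in all, crops included, and the job is handed in when it is done.

```bash
mkdir -p pics; ls
cat > h.py <<'E'
import numpy as np, cv2, json
from rig import sensors, viewer
def snap(n,f):
    d=viewer.get_image(n); cv2.imwrite(f'pics/{f}.png',d['pixels'])
    np.savez(f'pics/{f}.npz',K=[d['fx'],d['fy'],d['cx'],d['cy']],T=d['world_to_cam']); print({k:v for k,v in d.items() if k!='pixels'}); return d
def load(f):
    z=np.load(f'pics/{f}.npz'); return z['K'],z['T']
def pix(f,P):
    K,T=load(f); P=np.atleast_2d(P); c=P@T[:3,:3].T+T[:3,3]
    return np.c_[K[2]+K[0]*c[:,0]/-c[:,2], K[3]-K[1]*c[:,1]/-c[:,2]]
def ray(f,u,v):
    K,T=load(f); d=np.array([(u-K[2])/K[0],-(v-K[3])/K[1],-1.]); R=T[:3,:3]
    return -R.T@T[:3,3], R.T@d
def at(f,u,v,z):
    o,d=ray(f,u,v); return o+d*(z-o[2])/d[2]
def crop(f,x0,y0,x1,y1,out,k):
    im=cv2.imread(f'pics/{f}.png')[y0:y1,x0:x1]; cv2.imwrite(f'pics/{out}.png',cv2.resize(im,None,fx=k,fy=k,interpolation=cv2.INTER_CUBIC))
E
python3 - <<'E'
from h import *
a=snap('top','top0')
b=snap('scene','sc0'); print(sensors.read_state())
E
```

```text
pics
{'fx': 448.3771969891825, 'fy': 448.3771969891825, 'cx': 286.5770641643159, 'cy': 213.99564897595698, 'world_to_cam': array([[-0.00894106, -0.99993929,  0.00644014, -0.09852257],
       [ 0.98757057, -0.00781942,  0.15698163, -0.41897559],
       [-0.15692174,  0.00776368,  0.98758052, -1.29281295],
       [ 0.        ,  0.        ,  0.        ,  1.        ]])}
{'fx': 494.97635626430775, 'fy': 494.97635626430775, 'cx': 279.715909816159, 'cy': 203.72443798425655, 'world_to_cam': array([[-0.96404289,  0.2655756 , -0.00953464,  0.43885101],
       [-0.23332617, -0.82871315,  0.50871742, -0.02589814],
       [ 0.12720145,  0.49265009,  0.86088076, -1.87034436],
       [ 0.        ,  0.        ,  0.        ,  1.        ]])}
{'t': 0.1, 'joint_positions': array([-1.26057965e+00,  3.00438755e-01,  1.52151025e+00, -1.37308737e-05,
        1.32071623e+00, -6.66182295e-02]), 'qd': array([-8.43040100e-05,  7.31791493e-04, -2.48951498e-04, -4.66616426e-04,
        1.15402511e-04, -4.50868697e-05]), 'joint_efforts': array([-2.25087759e-03, -5.44385147e+01, -3.62372768e+01, -1.79810800e-04,
        3.05460191e-03, -6.32760361e-06]), 'eef_pos': array([ 0.20230935, -0.51121442,  0.23076902]), 'ee_rot': array([ 9.82301423e-01,  1.87306239e-01, -7.17601462e-05, -5.31510009e-04]), 'ft_force': array([-0.01944479,  0.45904175,  0.03029273]), 'moment': array([ 0.02300158,  0.03076465, -0.01620516]), 'finger_force': 0.0, 'finger_gap': 0.08557137175520642}
```

View pics/top0.png

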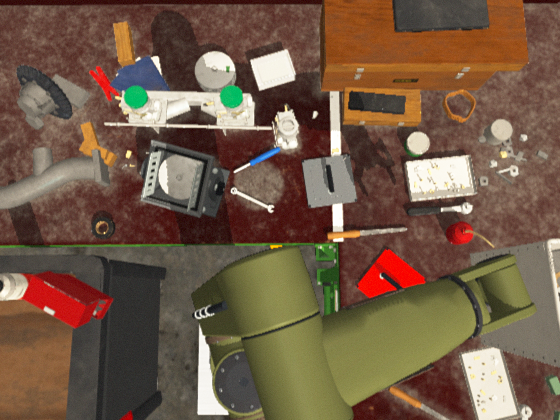

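View pics/sc0.png

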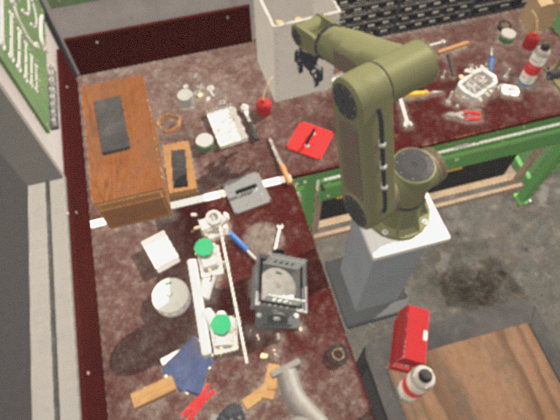

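Run:
```python
from h import *
crop('top0',125,130,235,225,'c1',6)
crop('sc0',215,165,325,345,'c2',3.3)
crop('top0',295,145,365,215,'c3',6)
a=cv2.imread('pics/c2.png');b=cv2.imread('pics/c3.png')
m=np.zeros((600,800,3),np.uint8); m[:a.shape[0],:a.shape[1]]=a; m[:420,375:795]=b; cv2.imwrite('pics/c4.png',m)
```

```text
(no output)
```

View pics/c1.png

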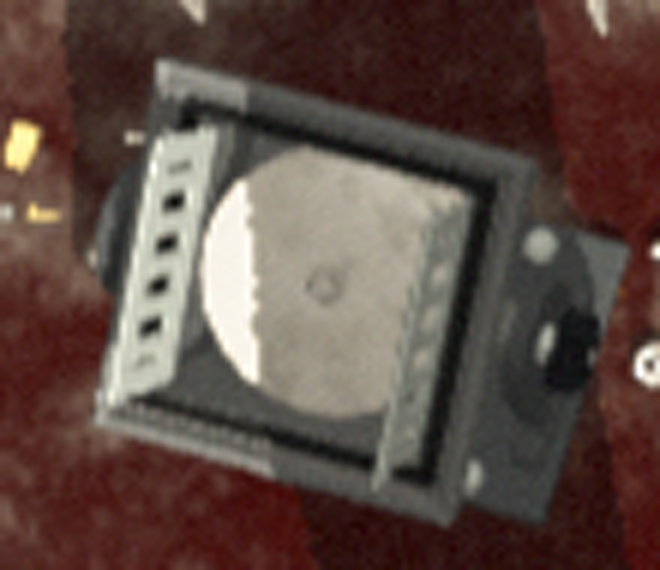

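View pics/c4.png

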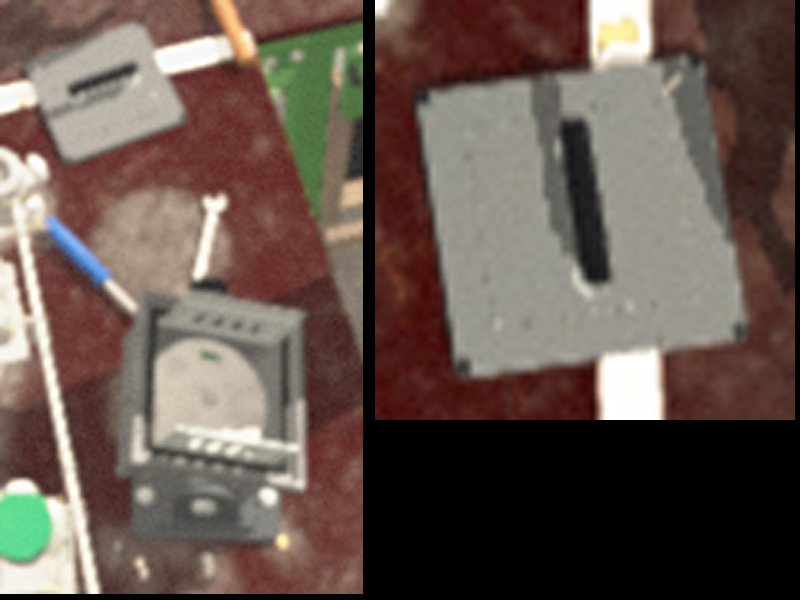

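Top view: stand around (183,178) with the plain flap on the left at (155,175) and the lipped flap on the right at (197,188). The knob is at (220,188). Cover-like plates are a grey one at top (329,181), scene (247,192), and a red one at top (392,272), scene (311,140). The grey one fits the aluminium cover; the crop shows a grey square plate with a black bar.

```bash
cat > fit.py <<'E'
from h import *
from scipy.optimize import least_squares
def seatT(p):
    x,y,a,t=p[:4]; c,s=np.cos(a),np.sin(a)
    Rz=np.array([[c,-s,0],[s,c,0],[0,0,1]]); ct,st=np.cos(t),np.sin(t)
    Rt=np.array([[ct,0,-st],[0,1,0],[st,0,ct]]); R=Rz@Rt
    return R, np.array([x,y,.092])+R@[0,0,.03]
E
python3 - <<'E'
from fit import *
L=.089; C=np.array([[L,L,.008],[L,-L,.008],[-L,-L,.008],[-L,L,.008]])
t=np.array([[160,62],[532,160],[448,525],[98,418]])/6+[125,130]
s=np.array([[120,473],[140,293],[303,315],[303,487]])/3.3+[215,165]
def f(p):
    R,o=seatT(p); P=C@R.T+o
    return np.r_[(pix('top0',P)-t).ravel(),(pix('sc0',P)-s).ravel()]
r=least_squares(f,[.4,.2,-.2,.3]); print(r.x,r.fun.round(1)); np.save('stand.npy',r.x)
R,o=seatT(r.x); print('seat',o,R.round(3).tolist())
# flaps: free edge projections for angles
c=np.array([[42,90],[327,58],[372,338],[85,375]])/6+[295,145]
W=np.array([at('top0',*q,.008) for q in c]); print('cover top corners',W.round(4).tolist(),W.mean(0), [np.linalg.norm(W[i]-W[i-1]).round(4) for i in range(4)])
B=[at('top0',*(np.array(q)/6+[295,145]),.038) for q in ([197,120],[223,280])]; print('bar',B,np.linalg.norm(B[0]-B[1]),np.arctan2(*(B[0]-B[1])[[1,0]]))
e=W[1]-W[0]; print('cover yaw',np.arctan2(*(W[0]-W[3]+W[1]-W[2])[[1,0]]))
sc=[np.array(q)/3.3+[215,165] for q in [[28,65],[140,22],[187,122],[70,163]]]
print('sc cover',np.mean([at('sc0',*q,.008) for q in sc],0))
for nm,sg,rr in(('plain',1,.06),('lipped',-1,.076)):
  for a in (1.5,1.65,1.8):
    P=np.array([[x,sg*(.062-rr*np.cos(a)),-.01+rr*np.sin(a)] for x in(.062,-.062)])@R.T+o
    print(nm,a,((pix('top0',P)-[125,130])*6).round().tolist(),((pix('sc0',P)-[215,165])*3.3).round().tolist())
E
```

```text
[ 0.51858308  0.20330717 -0.28364095  0.35675702] [-0.7 -1.8 -0.7 -1.  -0.8 -0.3 -2.7  0.6  2.3 -3.7 -1.4 -1.8 -0.4 -0.1
  0.4 -0.8]
seat [0.5085246  0.20623922 0.12011103] [[0.9, 0.28, -0.335], [-0.262, 0.96, 0.098], [0.349, 0.0, 0.937]]
cover top corners [[0.5899, -0.1512, 0.008], [0.6058, -0.2979, 0.008], [0.4593, -0.3161, 0.008], [0.4415, -0.1707, 0.008]] [ 0.52414411 -0.23397546  0.008     ] [np.float64(0.1497), np.float64(0.1476), np.float64(0.1476), np.float64(0.1465)]
bar [array([ 0.56531599, -0.2271727 ,  0.038     ]), array([ 0.48354162, -0.23815221,  0.038     ])] 0.08250816067191342 0.1334677247893653
cover yaw 0.12740112309225232
sc cover [ 0.52334498 -0.22420459  0.008     ]
plain 1.5 [[174.0, 131.0], [120.0, 398.0]] [[170.0, 418.0], [294.0, 436.0]]
plain 1.65 [[155.0, 126.0], [102.0, 392.0]] [[170.0, 427.0], [294.0, 445.0]]
plain 1.8 [[137.0, 120.0], [84.0, 387.0]] [[169.0, 437.0], [294.0, 454.0]]
lipped 1.5 [[410.0, 202.0], [350.0, 471.0]] [[179.0, 299.0], [299.0, 318.0]]
lipped 1.65 [[435.0, 209.0], [375.0, 478.0]] [[179.0, 288.0], [299.0, 308.0]]
lipped 1.8 [[461.0, 215.0], [400.0, 484.0]] [[179.0, 278.0], [298.0, 298.0]]
```

```bash
cat > ov.py <<'E'
from fit import *
def overlay(p,ft,fs,out):
    R,o=seatT(p); sq=lambda l,z:np.array([[l,l,z],[l,-l,z],[-l,-l,z],[-l,l,z]])
    m=np.zeros((600,800,3),np.uint8)
    for f,x0,y0,k,w,h,X in((ft,130,133,4.2,95,88,0),(fs,245,245,5.5,72,95,402)):
        im=cv2.imread(f'pics/{f}.png')[y0:y0+h,x0:x0+w]; im=cv2.resize(im,None,fx=k,fy=k,interpolation=cv2.INTER_CUBIC)
        for l,z,c in((.089,.008,(0,255,0)),(.066,0,(0,255,255))):
            q=(pix(f,sq(l,z)@R.T+o)-[x0-.5,y0-.5])*k
            cv2.polylines(im,[q.round().astype(int)],True,c,1)
        m[:im.shape[0],X:X+im.shape[1]]=im[:600,:800-X]
    cv2.imwrite(f'pics/{out}.png',m)
E
python3 - <<'E'
from ov import *
overlay(np.load('stand.npy'),'top0','sc0','ov1')
E
```

```text
(no output)
```

View pics/ov1.png

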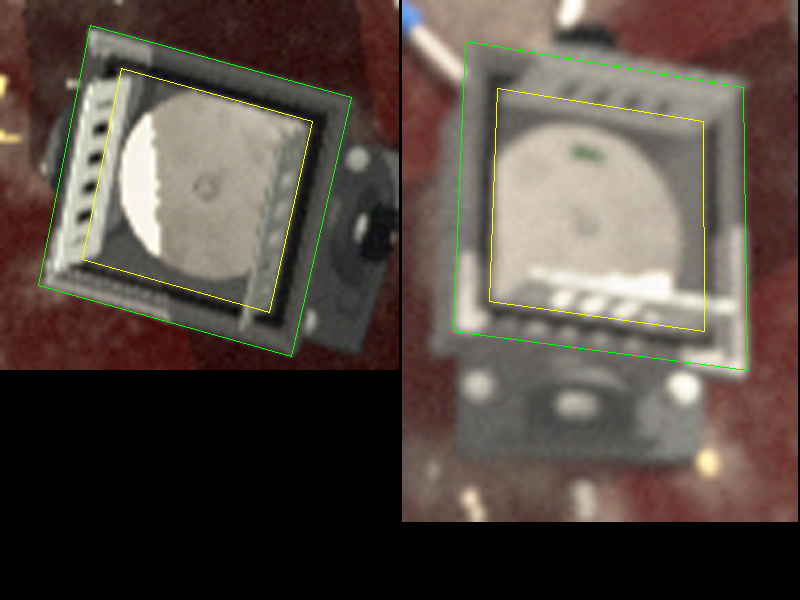

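The overlay (green rim, yellow opening) lies on the housing within about 1 px in both views. The fit is good: seat at (0.508, 0.206, 0.120), yaw -0.28, tilt 0.36. The grey cover is at (0.524, -0.23), bar along yaw 0.13.

```bash
cat > wp.py <<'E'
from fit import *
R,o=seatT(np.load('stand.npy'))
def W(x,y,z): return o+R@[x/1000,y/1000,z/1000]
def arc(sg,phi,r=48,w=14.5,t=2): # finger tip centre (seat frame mm)
    y=62-r*np.cos(phi)+t*np.sin(phi); z=-10+r*np.sin(phi)+t*np.cos(phi)
    return W(0,sg*(y+w),z+4*np.cos(phi))
def rel(Ps,start=None):
    p=sensors.read_state()['eef_pos'] if start is None else start
    for P in Ps: print('abs',P.round(3),'rel',(P-p).round(3))
E
python3 - <<'E'
from wp import *
rel([W(0,98,100),W(0,98,36)])
print('arc plain from W(0,98,36)'); rel([arc(1,a) for a in(1.7,1.5,1.3,1.1,.9,.7,.5,.35,.2,.1,0)],W(0,98,36))
E
python3 -m handwheel '[[[0.01,0.04,0.02],-0.1],[[0.03,0.085,0.04],-0.2],[[0.05,0.13,0.05],-0.3],[[0.07,0.175,0.06],-0.4],[[0.09,0.22,0.07],-0.5],[[0.11,0.265,0.07],-0.6],[[0.13,0.31,0.07],-0.661],[[0.15,0.355,0.07],-0.661],[[0.17,0.4,0.07],-0.661],[[0.19,0.445,0.07],-0.661]]' 1
```

```text
abs [0.502 0.31  0.214] rel [ 0.3    0.821 -0.017]
abs [0.524 0.304 0.154] rel [ 0.322  0.815 -0.077]
arc plain from W(0,98,36)
abs [0.52  0.291 0.155] rel [-0.004 -0.013  0.001]
abs [0.517 0.282 0.156] rel [-0.007 -0.022  0.002]
abs [0.514 0.273 0.156] rel [-0.01  -0.031  0.002]
abs [0.512 0.264 0.153] rel [-0.011 -0.04  -0.   ]
abs [0.512 0.256 0.149] rel [-0.012 -0.048 -0.004]
abs [0.511 0.248 0.144] rel [-0.012 -0.056 -0.01 ]
abs [0.512 0.242 0.137] rel [-0.012 -0.062 -0.017]
abs [0.513 0.238 0.131] rel [-0.01  -0.066 -0.022]
abs [0.515 0.235 0.125] rel [-0.009 -0.068 -0.029]
abs [0.516 0.234 0.121] rel [-0.008 -0.07  -0.033]
abs [0.518 0.233 0.116] rel [-0.006 -0.071 -0.037]
t: 1.1
eef_pos: [0.3926, -0.0643, 0.3013]
ee_rot: [0.99, -0.142, 0.0, 0.0]
ft_force: [-0.2, -1.1, -0.0]
finger_gap: 0.0001
finger_force: 0.0
```

```bash
python3 -m handwheel '[[[0.013,0.045,0],0],[[0.026,0.09,0],0],[[0.04,0.135,-0.01],0],[[0.053,0.18,-0.02],0],[[0.067,0.225,-0.03],0],[[0.08,0.27,-0.04],0],[[0.094,0.315,-0.05],0],[[0.108,0.36,-0.06],0],[[0.113,0.375,-0.086],0],[[0.113,0.375,-0.086],0]]'
python3 - <<'E'
from wp import *
snap('scene','sc1'); rel([W(0,98,36)]); print(sensors.read_state()['joint_positions'])
crop('sc1',215,165,345,345,'c5',3.3)
E
```

```text
t: 2.1
eef_pos: [0.5042, 0.3099, 0.211]
ee_rot: [0.99, -0.14, -0.003, 0.002]
ft_force: [-0.1, -0.4, -0.8]
finger_gap: -0.0002
finger_force: 0.0
{'fx': 494.97635626430775, 'fy': 494.97635626430775, 'cx': 279.715909816159, 'cy': 203.72443798425655, 'world_to_cam': array([[-0.96404289,  0.2655756 , -0.00953464,  0.43885101],
       [-0.23332617, -0.82871315,  0.50871742, -0.02589814],
       [ 0.12720145,  0.49265009,  0.86088076, -1.87034436],
       [ 0.        ,  0.        ,  0.        ,  1.        ]])}
abs [0.524 0.304 0.154] rel [ 0.019 -0.005 -0.059]
[ 4.87320182e-01  4.09127508e-01  1.41637562e+00 -4.81620636e-05
  1.32019683e+00  2.34104817e+00]
```

```bash
python3 -m handwheel '[[[0.01,-0.003,-0.03],0],[[0.02,-0.006,-0.057],0],[[0.02,-0.006,-0.057],0],[[0.017,-0.015,-0.056],0],[[0.014,-0.026,-0.055],0],[[0.01,-0.037,-0.055],0],[[0.009,-0.046,-0.057],0],[[0.008,-0.054,-0.061],0],[[0.007,-0.062,-0.067],0],[[0.007,-0.062,-0.067],0]]'
python3 - <<'E'
from wp import *
snap('top','top2'); crop('top2',115,110,245,230,'c6',6)
rel([arc(1,a) for a in(.7,.5,.35,.2,.1,0)])
E
```

```text
t: 3.15
eef_pos: [0.512, 0.2455, 0.1473]
ee_rot: [0.99, -0.142, -0.001, 0.0]
ft_force: [0.5, -0.4, -0.9]
finger_gap: 0.0004
finger_force: 0.0
{'fx': 448.3771969891825, 'fy': 448.3771969891825, 'cx': 286.5770641643159, 'cy': 213.99564897595698, 'world_to_cam': array([[-0.00894106, -0.99993929,  0.00644014, -0.09852257],
       [ 0.98757057, -0.00781942,  0.15698163, -0.41897559],
       [-0.15692174,  0.00776368,  0.98758052, -1.29281295],
       [ 0.        ,  0.        ,  0.        ,  1.        ]])}
abs [0.511 0.248 0.144] rel [-0.001  0.002 -0.004]
abs [0.512 0.242 0.137] rel [ 0.    -0.004 -0.01 ]
abs [0.513 0.238 0.131] rel [ 0.001 -0.008 -0.016]
abs [0.515 0.235 0.125] rel [ 0.003 -0.011 -0.023]
abs [0.516 0.234 0.121] rel [ 0.004 -0.012 -0.027]
abs [0.518 0.233 0.116] rel [ 0.006 -0.013 -0.031]
```

View pics/c6.png

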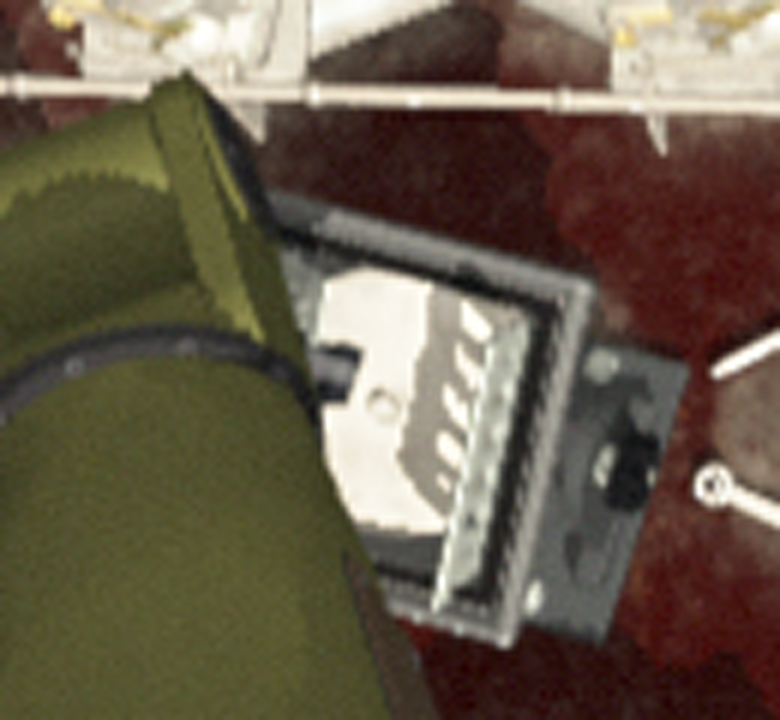

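The arm hides the plain flap; only its corner shows near (300,270). The lipped flap still stands at (480,450). The force fits the hinge friction, so I go on down.

```bash
python3 -m handwheel '[[[0,-0.004,-0.01],0],[[0.001,-0.007,-0.016],0],[[0.003,-0.009,-0.021],0],[[0.004,-0.01,-0.024],0],[[0.004,-0.01,-0.024],0]]'
python3 -m handwheel '[[[0,0,-0.002],0],[[0.001,0,-0.004],0],[[0.001,0,-0.004],0]]'
```

```text
t: 3.7
eef_pos: [0.5163, 0.2364, 0.1236]
ee_rot: [0.99, -0.142, -0.0, 0.0]
ft_force: [-0.2, -0.3, 0.8]
finger_gap: -0.0001
finger_force: 0.0
t: 4.0
eef_pos: [0.5174, 0.2366, 0.1201]
ee_rot: [0.99, -0.142, -0.0, 0.0]
ft_force: [-0.2, 0.3, -0.2]
finger_gap: 0.0002
finger_force: 0.1
```

```bash
python3 -m handwheel '[[[0,0,-0.002],0],[[0.001,0,-0.004],0],[[0.001,0,-0.004],0]]'
python3 -m handwheel '[[[0,0,-0.002],0],[[0,0,-0.002],0]]'
```

```text
t: 4.3
eef_pos: [0.5184, 0.2366, 0.116]
ee_rot: [0.99, -0.142, -0.0, 0.0]
ft_force: [0.0, -0.2, -0.7]
finger_gap: 0.0001
finger_force: 0.0
t: 4.5
eef_pos: [0.5186, 0.2367, 0.1147]
ee_rot: [0.99, -0.142, 0.0, -0.0]
ft_force: [-2.2, -1.0, 4.5]
finger_gap: -0.0003
finger_force: 2.3
```

```bash
python3 -m handwheel '[[[0,0,-0.001],0],[[0,0,-0.001],0],[[0,0,-0.001],0]]'
python3 -m handwheel '[[[0,0,0.04],0],[[-0.01,-0.02,0.085],0],[[-0.02,-0.06,0.11],0],[[-0.02,-0.10,0.12],0],[[-0.03,-0.145,0.12],0],[[-0.04,-0.19,0.12],0],[[-0.04,-0.21,0.12],0]]'
python3 - <<'E'
from wp import *
snap('top','top3'); crop('top3',115,110,245,230,'c7',4)
rel([W(0,-100,36)]); rel([arc(-1,a) for a in(1.7,1.5,1.3,1.1,.9,.7,.5,.35,.2,.1,0)],W(0,-100,36)); print(sensors.read_state()['joint_positions'])
E
```

```text
t: 4.8
eef_pos: [0.5187, 0.2367, 0.1144]
ee_rot: [0.99, -0.142, 0.001, -0.0]
ft_force: [-3.9, -3.1, 11.6]
finger_gap: 0.0002
finger_force: 6.1
t: 5.5
eef_pos: [0.4773, 0.024, 0.2334]
ee_rot: [0.99, -0.143, 0.0, 0.0]
ft_force: [0.5, 0.8, 0.1]
finger_gap: 0.0001
finger_force: 0.0
{'fx': 448.3771969891825, 'fy': 448.3771969891825, 'cx': 286.5770641643159, 'cy': 213.99564897595698, 'world_to_cam': array([[-0.00894106, -0.99993929,  0.00644014, -0.09852257],
       [ 0.98757057, -0.00781942,  0.15698163, -0.41897559],
       [-0.15692174,  0.00776368,  0.98758052, -1.29281295],
       [ 0.        ,  0.        ,  0.        ,  1.        ]])}
abs [0.468 0.114 0.154] rel [-0.009  0.091 -0.08 ]
abs [0.472 0.129 0.155] rel [0.004 0.015 0.001]
abs [0.475 0.138 0.156] rel [0.006 0.024 0.002]
abs [0.477 0.147 0.156] rel [0.009 0.033 0.002]
abs [0.481 0.155 0.153] rel [ 0.012  0.042 -0.   ]
abs [0.485 0.163 0.149] rel [ 0.016  0.049 -0.004]
abs [0.488 0.169 0.144] rel [ 0.02   0.056 -0.01 ]
abs [0.493 0.174 0.137] rel [ 0.024  0.06  -0.017]
abs [0.495 0.177 0.131] rel [ 0.027  0.063 -0.022]
abs [0.498 0.178 0.125] rel [ 0.03   0.064 -0.029]
abs [0.5   0.179 0.121] rel [ 0.032  0.065 -0.033]
abs [0.502 0.178 0.116] rel [ 0.033  0.065 -0.037]
[-2.86265556e-02  1.37700038e-01  1.71342633e+00 -7.73492087e-04
  1.29000695e+00  1.82925446e+00]
```

View pics/c7.png

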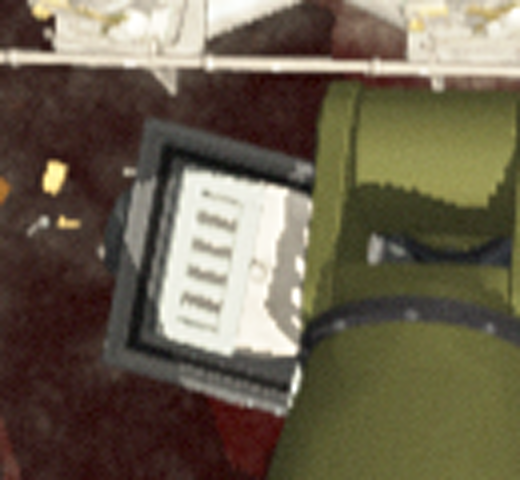

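The plain flap lies flat at (205,260), with its free edge at (240,270). The lipped flap still stands under the arm. I push it next.

```bash
python3 -m handwheel '[[[-0.009,0.04,-0.02],0],[[-0.009,0.08,-0.05],0],[[-0.009,0.091,-0.08],0],[[-0.009,0.091,-0.08],0],[[-0.005,0.106,-0.079],0],[[-0.001,0.12,-0.078],0],[[0.003,0.133,-0.08],0],[[0.007,0.14,-0.084],0],[[0.011,0.147,-0.09],0],[[0.011,0.147,-0.09],0]]'
python3 -m handwheel '[[[0.004,0.004,-0.007],0],[[0.007,0.007,-0.013],0],[[0.009,0.008,-0.018],0],[[0.011,0.009,-0.022],0],[[0.012,0.009,-0.025],0],[[0.013,0.009,-0.027],0],[[0.013,0.009,-0.027],0]]'
```

```text
t: 6.55
eef_pos: [0.4894, 0.1741, 0.1423]
ee_rot: [0.99, -0.141, -0.001, 0.0]
ft_force: [0.4, -0.2, -0.8]
finger_gap: 0.0004
finger_force: 0.0
t: 7.25
eef_pos: [0.5023, 0.1825, 0.116]
ee_rot: [0.99, -0.142, -0.0, 0.0]
ft_force: [0.5, -0.4, -0.3]
finger_gap: -0.0003
finger_force: 0.0
```

```bash
python3 -m handwheel '[[[0,0,-0.002],0],[[0,0,-0.002],0]]'
python3 -m handwheel '[[[0,0,-0.001],0],[[0,0,-0.001],0]]'
python3 - <<'E'
from wp import *
print(R.T@(sensors.read_state()['eef_pos']-o)*1000)
E
```

```text
t: 7.45
eef_pos: [0.5026, 0.1826, 0.1147]
ee_rot: [0.99, -0.142, 0.0, -0.0]
ft_force: [-0.4, -0.7, 3.1]
finger_gap: -0.0
finger_force: 1.8
t: 7.65
eef_pos: [0.5027, 0.1826, 0.1144]
ee_rot: [0.99, -0.142, 0.001, -0.0]
ft_force: [-4.0, -1.5, 12.5]
finger_gap: 0.0001
finger_force: 5.9
[ -1.01994535 -24.2929996   -5.68165886]
```

```bash
python3 -m handwheel '[[[0,-0.005,0.045],0],[[0,-0.025,0.085],0],[[0.005,-0.07,0.1],0.1],[[0.005,-0.115,0.1],0.2],[[0.01,-0.16,0.1],0.3],[[0.01,-0.205,0.1],0.4],[[0.015,-0.25,0.1],0.41],[[0.015,-0.295,0.1],0.41],[[0.02,-0.34,0.1],0.41],[[0.02,-0.385,0.1],0.41]]' -1
python3 - <<'E'
from ov import *
snap('top','top4'); snap('scene','sc4')
overlay(np.load('stand.npy'),'top4','sc4','ov4')
p=sensors.read_state(); print(p['eef_pos'],p['ee_rot'],p['joint_positions'])
print(np.array([.5243,-.2333,.1])-p['eef_pos'])
crop('sc4',215,165,305,225,'x',6.5); m=cv2.imread('pics/ov4.png'); y=cv2.imread('pics/x.png')
m=np.zeros((600,800,3),np.uint8); m[:]=cv2.imread('pics/ov4.png'); y=cv2.resize(y,(345,230)); m[370:600,0:345]=y; cv2.imwrite('pics/ov4.png',m)
E
```

```text
t: 8.65
eef_pos: [0.5223, -0.2043, 0.2134]
ee_rot: [0.998, 0.063, 0.0, 0.0]
ft_force: [0.5, 1.1, 0.5]
finger_gap: 0.0853
finger_force: 0.0
{'fx': 448.3771969891825, 'fy': 448.3771969891825, 'cx': 286.5770641643159, 'cy': 213.99564897595698, 'world_to_cam': array([[-0.00894106, -0.99993929,  0.00644014, -0.09852257],
       [ 0.98757057, -0.00781942,  0.15698163, -0.41897559],
       [-0.15692174,  0.00776368,  0.98758052, -1.29281295],
       [ 0.        ,  0.        ,  0.        ,  1.        ]])}
{'fx': 494.97635626430775, 'fy': 494.97635626430775, 'cx': 279.715909816159, 'cy': 203.72443798425655, 'world_to_cam': array([[-0.96404289,  0.2655756 , -0.00953464,  0.43885101],
       [-0.23332617, -0.82871315,  0.50871742, -0.02589814],
       [ 0.12720145,  0.49265009,  0.86088076, -1.87034436],
       [ 0.        ,  0.        ,  0.        ,  1.        ]])}
[ 0.52173426 -0.20677624  0.21289402] [ 9.98161037e-01  6.06171522e-02 -1.51728424e-04  2.85731152e-04] [-4.42313196e-01  3.39930363e-01  1.51195531e+00 -6.73394682e-04
  1.28969745e+00  1.00736126e+00]
[ 0.00256574 -0.02652376 -0.11289402]
```

View pics/ov4.png

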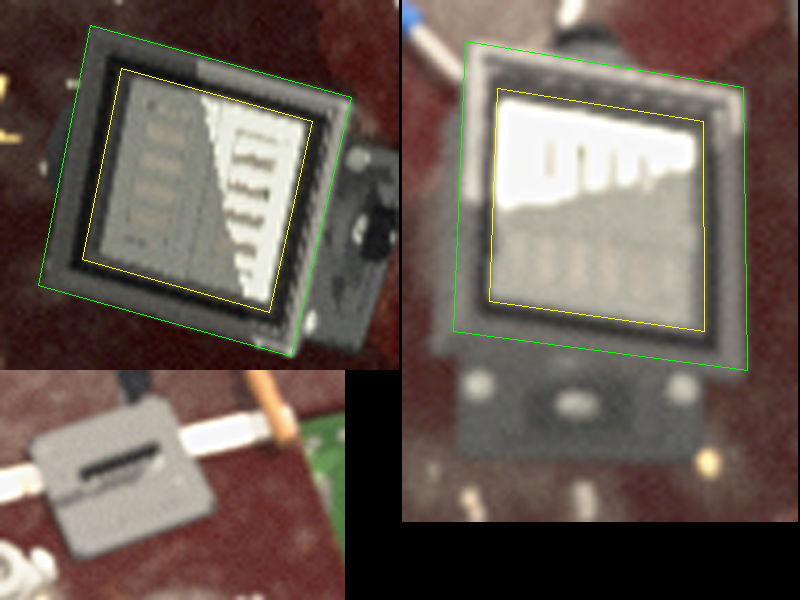

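Both flaps are flat and the housing outline is unmoved. The grey cover with its black bar lies free at the lower left. I go above the bar now.

```bash
python3 -m handwheel '[[[0.002,-0.027,-0.04],0.01],[[0.002,-0.027,-0.08],0.01],[[0.002,-0.027,-0.12],0.01],[[0.002,-0.027,-0.12],0.01]]'
python3 - <<'E'
from wp import *
p=sensors.read_state(); print(np.array([.5243,-.2333,.017])-p['eef_pos'],p['ee_rot'])
snap('scene','sc5'); crop('sc5',215,150,305,225,'c8',7)
E
```

```text
t: 9.15
eef_pos: [0.522, -0.2279, 0.0886]
ee_rot: [0.998, 0.068, -0.004, -0.002]
ft_force: [-1.0, 0.0, -0.1]
finger_gap: 0.0857
finger_force: 0.0
[ 0.0022657  -0.00543929 -0.07155524] [ 0.99768427  0.06787682 -0.00369404 -0.00227731]
{'fx': 494.97635626430775, 'fy': 494.97635626430775, 'cx': 279.715909816159, 'cy': 203.72443798425655, 'world_to_cam': array([[-0.96404289,  0.2655756 , -0.00953464,  0.43885101],
       [-0.23332617, -0.82871315,  0.50871742, -0.02589814],
       [ 0.12720145,  0.49265009,  0.86088076, -1.87034436],
       [ 0.        ,  0.        ,  0.        ,  1.        ]])}
```

View pics/c8.png

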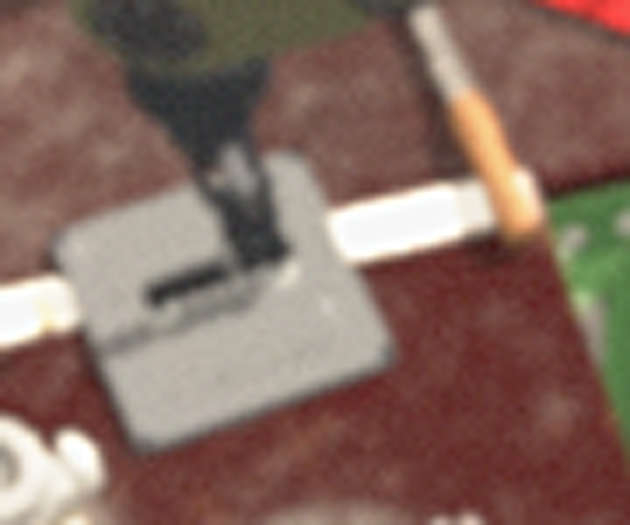

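The open fingers hang over the bar, at crop (250,240) with the bar at (190,285); the gap in the picture is parallax. Nothing else is in the way, so I lower.

```bash
python3 -m handwheel '[[[0.002,-0.003,-0.03],0.0],[[0.002,-0.003,-0.055],0.0],[[0.002,-0.003,-0.065],0.0],[[0.002,-0.003,-0.065],0.0],[[0.002,-0.003,-0.065],0.0]]'
```

```text
t: 9.7
eef_pos: [0.5273, -0.2327, 0.0304]
ee_rot: [0.998, 0.068, 0.001, 0.001]
ft_force: [-0.6, -0.4, 0.5]
finger_gap: 0.0852
finger_force: 0.0
```

```bash
python3 -m handwheel '[[[-0.003,0,-0.007],0.0],[[-0.003,0,-0.013],0.0],[[-0.003,0,-0.013],0.0]]'
python3 -m handwheel '[[[0,0,0],0],[[0,0,0],0],[[0,0,0],0],[[0,0,0],0],[[0,0,0],0],[[0,0,0],0],[[0,0,0],0],[[0,0,0],0]]' 1
```

```text
t: 10.0
eef_pos: [0.523, -0.2323, 0.0147]
ee_rot: [0.998, 0.068, -0.0, -0.0]
ft_force: [-0.4, 0.4, 0.5]
finger_gap: 0.0854
finger_force: 0.0
t: 10.8
eef_pos: [0.5235, -0.2325, 0.0155]
ee_rot: [0.998, 0.068, 0.0, 0.0]
ft_force: [-0.1, -0.4, 3.8]
finger_gap: 0.0127
finger_force: 59.2
```

```bash
cat >> wp.py <<'E'
P4=np.load('stand.npy')
def cov(d,up=0,ex=75):  # TCP for cover tilted d about rear edge
    ca,sa=np.cos(P4[2]),np.sin(P4[2])
    X=np.array([ca,sa,0]); Z=np.array([0,0,1.])
    E=W(ex,0,0); b=np.array([-75*np.cos(d)-31*np.sin(d),-75*np.sin(d)+31*np.cos(d)])/1000
    return E+X*b[0]+Z*(b[1]+up-.0155)
E
python3 -m handwheel '[[[0,0,0.01],0],[[0,0,0.03],0],[[0,0,0.06],0],[[0,0,0.1],0],[[0,0,0.14],0],[[0,0.02,0.18],0],[[0,0.05,0.21],0],[[0,0.08,0.23],0],[[0,0.08,0.23],0]]'
python3 - <<'E'
from wp import *
th=P4[3]; rel([cov(0,.06),cov(0,.005),cov(0)]+[cov(th*k/4) for k in(1,2,3,4)])
E
```

```text
t: 11.7
eef_pos: [0.524, -0.1499, 0.2489]
ee_rot: [0.998, 0.069, 0.002, 0.001]
ft_force: [0.0, -0.1, -2.1]
finger_gap: 0.0128
finger_force: 58.9
abs [0.504 0.208 0.222] rel [-0.02   0.357 -0.027]
abs [0.504 0.208 0.167] rel [-0.02   0.357 -0.082]
abs [0.504 0.208 0.162] rel [-0.02   0.357 -0.087]
abs [0.502 0.208 0.155] rel [-0.022  0.358 -0.094]
abs [0.5   0.209 0.148] rel [-0.024  0.359 -0.101]
abs [0.499 0.209 0.141] rel [-0.025  0.359 -0.108]
abs [0.498 0.209 0.134] rel [-0.026  0.359 -0.115]
```

```bash
python3 -m handwheel '[[[-0.002,0.03,0],-0.04],[[-0.004,0.07,0],-0.09],[[-0.006,0.11,0],-0.14],[[-0.008,0.15,0],-0.19],[[-0.01,0.19,0],-0.24],[[-0.012,0.23,0],-0.29],[[-0.015,0.27,0],-0.34],[[-0.017,0.31,0],-0.39],[[-0.019,0.34,0],-0.42],[[-0.02,0.356,0],-0.42]]'
python3 -m handwheel '[[[0,0,0],0],[[0,0,0],0],[[0,0,-0.01],0],[[0,0,-0.02],0],[[0,0,-0.02],0]]'
python3 - <<'E'
from wp import *
p=sensors.read_state(); print(p['eef_pos'],p['joint_positions']); q=p['ee_rot']; print('yaw',2*np.arctan2(q[1],q[0]),P4[2])
rel([cov(0,.03),cov(0,.005)])
snap('scene','sc6'); snap('top','top6')
# predicted cover corners if flat
t=p['eef_pos']; a=P4[2]; X=np.array([np.cos(a),np.sin(a),0]); Y=np.array([-np.sin(a),np.cos(a),0])
m=np.zeros((600,800,3),np.uint8)
for f,x0,y0,k,w,h,XX in(('top6',120,120,4,100,110,0),('sc6',235,225,4.5,85,120,405)):
    im=cv2.imread(f'pics/{f}.png')[y0:y0+h,x0:x0+w]; im=cv2.resize(im,None,fx=k,fy=k,interpolation=cv2.INTER_CUBIC)
    C=np.array([t+sx*.075*X+sy*.075*Y+[0,0,.0155-.031+.008] for sx,sy in((1,1),(1,-1),(-1,-1),(-1,1))])
    cv2.polylines(im,[((pix(f,C)-[x0-.5,y0-.5])*k).round().astype(int)],True,(0,255,0),1)
    m[:im.shape[0],XX:XX+im.shape[1]]=im
cv2.imwrite('pics/c9.png',m)
E
```

```text
t: 12.7
eef_pos: [0.5028, 0.2052, 0.2447]
ee_rot: [0.99, -0.141, -0.001, 0.0]
ft_force: [-0.0, -0.7, -2.7]
finger_gap: 0.0131
finger_force: 59.1
t: 13.2
eef_pos: [0.5028, 0.2027, 0.2232]
ee_rot: [0.99, -0.142, -0.001, 0.001]
ft_force: [-1.0, -0.4, -2.8]
finger_gap: 0.0126
finger_force: 59.0
[0.50284749 0.2026584  0.22320378] [ 3.15573933e-01  2.90798034e-01  1.55191880e+00 -5.93428754e-05
  1.30207911e+00  2.17150977e+00]
yaw -0.2851236665334945 -0.2836409521430987
abs [0.504 0.208 0.192] rel [ 0.001  0.005 -0.031]
abs [0.504 0.208 0.167] rel [ 0.001  0.005 -0.056]
{'fx': 494.97635626430775, 'fy': 494.97635626430775, 'cx': 279.715909816159, 'cy': 203.72443798425655, 'world_to_cam': array([[-0.96404289,  0.2655756 , -0.00953464,  0.43885101],
       [-0.23332617, -0.82871315,  0.50871742, -0.02589814],
       [ 0.12720145,  0.49265009,  0.86088076, -1.87034436],
       [ 0.        ,  0.        ,  0.        ,  1.        ]])}
{'fx': 448.3771969891825, 'fy': 448.3771969891825, 'cx': 286.5770641643159, 'cy': 213.99564897595698, 'world_to_cam': array([[-0.00894106, -0.99993929,  0.00644014, -0.09852257],
       [ 0.98757057, -0.00781942,  0.15698163, -0.41897559],
       [-0.15692174,  0.00776368,  0.98758052, -1.29281295],
       [ 0.        ,  0.        ,  0.        ,  1.        ]])}
```

View pics/c9.png

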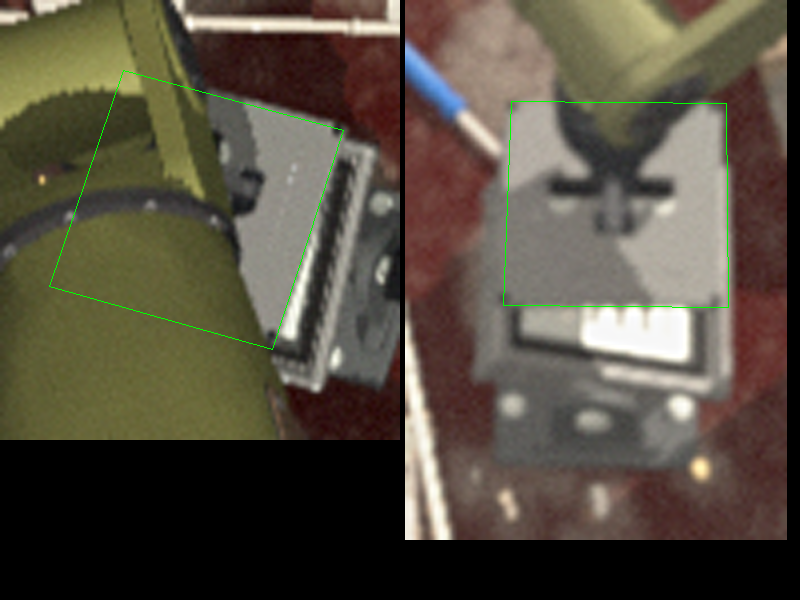

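The level cover matches the predicted outline within about 0.5 px in both views, so it hangs level and centred in the grip. I lower it until the rear edge touches the seat.

```bash
python3 -m handwheel '[[[0.001,0.004,-0.015],0],[[0.001,0.005,-0.03],0],[[0.001,0.005,-0.045],0],[[0.001,0.005,-0.053],0],[[0.001,0.005,-0.053],0],[[0.001,0.005,-0.053],0]]'
python3 -m handwheel '[[[0,0,-0.003],0],[[0,0,-0.003],0]]'
```

```text
t: 13.9
eef_pos: [0.5045, 0.2086, 0.1727]
ee_rot: [0.99, -0.142, 0.0, -0.0]
ft_force: [-0.3, 1.2, -2.1]
finger_gap: 0.0126
finger_force: 59.7
t: 14.1
eef_pos: [0.5042, 0.2088, 0.1698]
ee_rot: [0.99, -0.142, 0.0, -0.0]
ft_force: [-6.5, 0.4, 4.8]
finger_gap: 0.0126
finger_force: 61.0
```

```bash
python3 -m handwheel '[[[-0.002,0.0005,0.003],0],[[-0.004,0.001,0.003],0],[[-0.004,0.001,0.0],0],[[-0.004,0.001,0.0],0]]'
python3 -m handwheel '[[[0,0,-0.003],0],[[0,0,-0.003],0]]'
```

```text
t: 14.5
eef_pos: [0.5003, 0.2096, 0.1689]
ee_rot: [0.99, -0.142, -0.0, 0.0]
ft_force: [-1.9, 0.2, 0.5]
finger_gap: 0.0128
finger_force: 60.2
t: 14.7
eef_pos: [0.5, 0.2098, 0.1663]
ee_rot: [0.99, -0.142, -0.0, -0.0]
ft_force: [-8.2, 0.1, 5.8]
finger_gap: 0.0126
finger_force: 61.2
```

```bash
cat > fm.py <<'E'
from wp import *
import sys
n=sys.argv[1]; s=sensors.read_state(); np.savez(f'fm_{n}.npz',f=s['ft_force'],m=s['moment'],p=s['eef_pos'])
a=P4[2]; Q=np.array([[np.cos(a),np.sin(a),0],[-np.sin(a),np.cos(a),0],[0,0,1]])
print(n,'stand axes F',(Q@s['ft_force']).round(2),'M',(Q@s['moment']).round(3),'p seat',(R.T@(s['eef_pos']-o)*1000).round(1),'yaw',round(2*np.arctan2(s['ee_rot'][1],s['ee_rot'][0]),4))
E
python3 fm.py contact
python3 -m handwheel '[[[0,0,0.006],0],[[0,0,0.012],0],[[0,0,0.012],0],[[0,0,0.012],0]]'
python3 fm.py free
```

```text
contact stand axes F [-7.88 -2.16  5.84] M [-0.137  0.82  -0.054] p seat [ 7.5  1.1 46.5] yaw -0.284
t: 15.1
eef_pos: [0.5004, 0.2095, 0.1783]
ee_rot: [0.99, -0.142, 0.0, -0.0]
ft_force: [0.4, 0.3, -2.3]
finger_gap: 0.0127
finger_force: 60.0
free stand axes F [ 0.34  0.43 -2.3 ] M [-0.071  0.04  -0.041] p seat [12.2  0.9 57.6] yaw -0.2843
```

```bash
python3 -m handwheel '[[[-0.006,0.0015,0],0],[[-0.006,0.0015,-0.005],0],[[-0.006,0.0015,-0.008],0],[[-0.006,0.0015,-0.008],0]]'; python3 fm.py a
python3 -m handwheel '[[[0,0,-0.002],0],[[0,0,-0.002],0]]'|grep ft; python3 fm.py b
python3 -m handwheel '[[[0,0,-0.002],0],[[0,0,-0.002],0]]'|grep ft; python3 fm.py c
```

```text
t: 15.5
eef_pos: [0.4941, 0.211, 0.1695]
ee_rot: [0.99, -0.142, -0.001, 0.0]
ft_force: [-0.8, -1.1, -3.0]
finger_gap: 0.0129
finger_force: 60.0
a stand axes F [-0.42 -1.29 -3.01] M [ 0.023  0.005 -0.014] p seat [ 3.   0.5 51.6] yaw -0.2841
ft_force: [-0.2, -0.2, -2.3]
b stand axes F [-0.11 -0.27 -2.28] M [ 0.003 -0.    -0.045] p seat [ 2.7  0.6 50.1] yaw -0.2842
ft_force: [-0.5, 0.4, -2.7]
c stand axes F [-0.56  0.25 -2.66] M [0.018 0.058 0.009] p seat [ 2.   0.6 48.3] yaw -0.2842
```

```bash
for i in 1 2 3; do python3 -m handwheel '[[[0,0,-0.002],0],[[0,0,-0.002],0]]'|grep eef; python3 fm.py d$i; done
```

```text
eef_pos: [0.4943, 0.2111, 0.164]
d1 stand axes F [-0.39  0.56 -1.99] M [-0.017  0.019 -0.004] p seat [ 1.3  0.6 46.4] yaw -0.2842
eef_pos: [0.4943, 0.2111, 0.162]
d2 stand axes F [ 0.59 -0.18 -1.34] M [-0.011  0.009  0.014] p seat [ 0.5  0.6 44.5] yaw -0.2842
eef_pos: [0.4943, 0.2111, 0.16]
d3 stand axes F [-0.21  0.67 -2.37] M [-0.03   0.011  0.001] p seat [-0.2  0.6 42.6] yaw -0.2842
```

```bash
for i in 1 2 3; do python3 -m handwheel '[[[0,0,-0.0015],0],[[0,0,-0.0015],0]]'|grep eef; python3 fm.py e$i; done
```

```text
eef_pos: [0.4943, 0.2111, 0.1586]
e1 stand axes F [-0.37 -0.5  -2.28] M [-0.011 -0.01   0.049] p seat [-0.6  0.7 41.3] yaw -0.2842
eef_pos: [0.4943, 0.211, 0.1571]
e2 stand axes F [ 0.35 -0.42 -2.21] M [-0.008  0.016  0.036] p seat [-1.1  0.6 39.9] yaw -0.2842
eef_pos: [0.4943, 0.2112, 0.1558]
e3 stand axes F [-1.83 -0.47 -0.11] M [-0.067  0.06  -0.057] p seat [-1.6  0.7 38.7] yaw -0.2841
```

```bash
python3 -m handwheel '[[[0.0018,-0.0005,0.0015],0],[[0.0036,-0.001,0.002],0],[[0.0036,-0.001,0.002],0]]'|grep eef; python3 fm.py f1
for i in 2 3; do python3 -m handwheel '[[[0.0018,-0.0005,0.0007],0],[[0.0018,-0.0005,0.0007],0]]'|grep eef; python3 fm.py f$i; done
```

```text
eef_pos: [0.4983, 0.21, 0.1579]
f1 stand axes F [-0.27 -0.1  -1.08] M [ 0.055 -0.087  0.052] p seat [ 3.   0.8 39.2] yaw -0.2844
eef_pos: [0.4989, 0.2099, 0.1583]
f2 stand axes F [-9.49  0.29  1.28] M [ 0.045  1.366 -0.06 ] p seat [ 3.8  0.8 39.4] yaw -0.2842
eef_pos: [0.4991, 0.2098, 0.1587]
f3 stand axes F [-23.56  -1.48   5.65] M [-0.07   3.541 -0.112] p seat [ 4.1  0.8 39.7] yaw -0.2838
```

```bash
python3 -m handwheel '[[[-0.004,0.001,0.002],0],[[-0.004,0.001,0.01],0],[[-0.004,0.001,0.02],0],[[-0.004,0.001,0.025],0],[[-0.004,0.001,0.025],0]]'|grep eef; python3 fm.py g
cat > edge.py <<'E'
from wp import *
from scipy.ndimage import map_coordinates
def gimg(f):
    g=cv2.GaussianBlur(cv2.imread(f'pics/{f}.png'),(0,0),.8).astype(float)
    return [np.stack([cv2.Sobel(g[...,c],cv2.CV_64F,a,b)/8 for c in range(3)]) for a,b in((1,0),(0,1))]
def score(f,G,poly):
    p=pix(f,poly); s=0
    for i in range(len(p)-1):
        t=np.linspace(.04,.96,40)[:,None]; q=p[i]+(p[i+1]-p[i])*t; d=p[i+1]-p[i]; n=np.array([-d[1],d[0]])/np.linalg.norm(d)
        gx=np.array([map_coordinates(c,[q[:,1],q[:,0]],order=1) for c in G[0]]); gy=np.array([map_coordinates(c,[q[:,1],q[:,0]],order=1) for c in G[1]])
        s+=np.minimum(np.linalg.norm(gx*n[0]+gy*n[1],axis=0),25).mean()
    return s/(len(p)-1)
a=P4[2]; X=np.array([np.cos(a),np.sin(a),0]); Y=np.array([-np.sin(a),np.cos(a),0]); Z=np.array([0,0,1.])
def coverpts(t,d,s,dz=0,pts=((-1,-1),(-1,1),(1,1),(1,-1)),z=.008):
    x=np.cos(d)*X+np.sin(d)*Z; n=-np.sin(d)*X+np.cos(d)*Z; bc=t+Z*(.0155+dz)
    return np.array([bc+x*(s+.075*i)+Y*.075*j+n*(z-.031) for i,j in pts])
E
python3 - <<'E'
from edge import *
snap('scene','sc7'); snap('top','top7'); t7=sensors.read_state()['eef_pos']
t6=np.array([.50285,.20266,.2232])
for tag,t in(('6',t6),('7',t7)):
    Gs,Gt=gimg('sc'+tag),gimg('top'+tag); res=[]
    for d in np.arange(-.1,.26,.02):
        for s in np.arange(-.012,.0121,.002):
            # scene: front edge hidden none; left edge(y+), rear & front edges, top: right edge (y-) 
            v=score('sc'+tag,Gs,coverpts(t,d,s,0,((-1,.2),(-1,1),(1,1),(1,.2))))
            w=score('top'+tag,Gt,coverpts(t,d,s,0,((1,-.5),(1,-1),(-.9,-1))))
            res.append((v+w,v,w,d,s))
    for key in (0,1,2): print(tag,'by',key,[tuple(np.round(r,3)) for r in sorted(res,key=lambda r:-r[key])[:3]])
E
```

```text
eef_pos: [0.4981, 0.2101, 0.1854]
g stand axes F [ 0.44  0.31 -2.46] M [-0.021 -0.    -0.049] p seat [12.4  0.8 65. ] yaw -0.2844
{'fx': 494.97635626430775, 'fy': 494.97635626430775, 'cx': 279.715909816159, 'cy': 203.72443798425655, 'world_to_cam': array([[-0.96404289,  0.2655756 , -0.00953464,  0.43885101],
       [-0.23332617, -0.82871315,  0.50871742, -0.02589814],
       [ 0.12720145,  0.49265009,  0.86088076, -1.87034436],
       [ 0.        ,  0.        ,  0.        ,  1.        ]])}
{'fx': 448.3771969891825, 'fy': 448.3771969891825, 'cx': 286.5770641643159, 'cy': 213.99564897595698, 'world_to_cam': array([[-0.00894106, -0.99993929,  0.00644014, -0.09852257],
       [ 0.98757057, -0.00781942,  0.15698163, -0.41897559],
       [-0.15692174,  0.00776368,  0.98758052, -1.29281295],
       [ 0.        ,  0.        ,  0.        ,  1.        ]])}
6 by 0 [(np.float64(39.825), np.float64(16.689), np.float64(23.136), np.float64(-0.1), np.float64(0.004)), (np.float64(39.695), np.float64(16.646), np.float64(23.05), np.float64(-0.08), np.float64(0.004)), (np.float64(39.484), np.float64(16.
[... 880 characters left out ...]
 (np.float64(37.767), np.float64(15.833), np.float64(21.935), np.float64(0.02), np.float64(0.008))]
7 by 1 [(np.float64(36.022), np.float64(17.002), np.float64(19.02), np.float64(-0.1), np.float64(0.01)), (np.float64(35.895), np.float64(16.813), np.float64(19.083), np.float64(-0.08), np.float64(0.01)), (np.float64(35.68), np.float64(16.759), np.float64(18.921), np.float64(-0.1), np.float64(0.008))]
7 by 2 [(np.float64(30.491), np.float64(7.942), np.float64(22.549), np.float64(0.08), np.float64(0.012)), (np.float64(32.713), np.float64(10.23), np.float64(22.483), np.float64(0.08), np.float64(0.01)), (np.float64(31.679), np.float64(9.209), np.float64(22.471), np.float64(0.1), np.float64(0.01))]
```

```bash
cat > ref.py <<'E'
from edge import *
from scipy.optimize import differential_evolution as DE
if __name__=='__main__':
    Gs,Gt=gimg('sc4'),gimg('top4'); L=.089
    sq=np.array([[L,L,.008],[L,-L,.008],[-L,-L,.008],[-L,L,.008],[L,L,.008]])
    def fh(p,w=(1,1)):
        Rr,oo=seatT(p); Q=sq@Rr.T+oo
        return -(w[0]*score('sc4',Gs,Q)+w[1]*score('top4',Gt,Q))
    b=[(v-e,v+e) for v,e in zip(P4,(.015,.015,.06,.1))]
    for w in((1,1),):
        r=DE(fh,b,args=(w,),seed=1,maxiter=60,tol=1e-6); print('housing',w,r.x.round(4),r.fun.round(2),'was',P4.round(4),fh(P4,w).round(2)); np.save('stand2.npy',r.x)
    for tag,t in(('6',np.array([.50285,.20266,.2232])),('7',np.array(sensors.read_state()['eef_pos']))):
        A,B=gimg('sc'+tag),gimg('top'+tag)
        def fc(p,w=(1,1)):
            tt=t+Y*p[2]
            return -(w[0]*score('sc'+tag,A,coverpts(tt,p[0],p[1],p[3],((-1,.1),(-1,1),(1,1),(1,.1))))+w[1]*score('top'+tag,B,coverpts(tt,p[0],p[1],p[3],((1,-.5),(1,-1),(-.9,-1)))))
        for e in(1e-4,.008):
            r=DE(fc,[(-.2,.3),(-.02,.02),(-.008,.008),(-e,e)],seed=1,maxiter=60,tol=1e-6); print(tag,'d,s,dy,dz',r.x.round(4),round(r.fun,2),'flat',round(fc([0,0,0,0]),2))
E
python3 ref.py
```

```text
housing (1, 1) [ 0.5186  0.1999 -0.2629  0.3411] -40.46 was [ 0.5186  0.2033 -0.2836  0.3568] -37.79
6 d,s,dy,dz [-1.202e-01  4.900e-03 -1.300e-03 -1.000e-04] -40.07 flat -38.94
6 d,s,dy,dz [-0.0964  0.0041 -0.0013 -0.0021] -40.13 flat -38.94
7 d,s,dy,dz [ 1.565e-01  4.100e-03 -3.400e-03 -1.000e-04] -39.27 flat -30.91
7 d,s,dy,dz [ 0.0735  0.0073 -0.0034 -0.0042] -39.47 flat -30.91
```

Run:
```python
import edge
from edge import *
from scipy.optimize import differential_evolution as DE
ts={'6':np.array([.50285,.20266,.2232]),'7':sensors.read_state()['eef_pos']}
G={k:(gimg('sc'+k),gimg('top'+k)) for k in ts}
def f(p,d6=None):
    a=P4[2]+p[4]; edge.X=np.array([np.cos(a),np.sin(a),0]); edge.Y=np.array([-np.sin(a),np.cos(a),0]); v=0
    for k,d in(('6',p[0] if d6 is None else d6),('7',p[1])):
        t=ts[k]+edge.Y*p[3]
        v-=score('sc'+k,G[k][0],coverpts(t,d,p[2],0,((-1,.1),(-1,1),(1,1),(1,.1))))+score('top'+k,G[k][1],coverpts(t,d,p[2],0,((1,-.5),(1,-1),(-.9,-1))))
    return v
for d6 in(None,0.):
    r=DE(f,[(-.15,.05),(0,.3),(-.015,.015),(-.008,.008),(-.04,.04)],args=(d6,),seed=2,maxiter=50,tol=1e-6); print(d6,r.x.round(4),r.fun)
```

```text
None [-0.098   0.1166  0.006  -0.0022  0.0267] -79.77327572244083
0.0 [-0.03    0.1188  0.0033 -0.002   0.0281] -78.79047065892726
```

```bash
cat > plan.py <<'E'
from h import *
from fit import seatT
P5=np.array([.5186,.202,-.284,.348]); R5,o5=seatT(P5); X=np.array([np.cos(P5[2]),np.sin(P5[2]),0]); Z=np.array([0,0,1.])
def tcp(d,up=0,ex=.075,s=.0045):
    v=(.075+s)*(np.cos(d)*X+np.sin(d)*Z)-.031*(-np.sin(d)*X+np.cos(d)*Z)
    return o5+R5@[ex,0,0]-v+Z*(up-.0155)
E
python3 - <<'E'
from plan import *
p=sensors.read_state()['eef_pos']; print(p)
for d,u in((.12,.012),(.12,.004),(.12,0),(.2,0),(.28,0),(.348,0)): print(d,u,tcp(d,u).round(4),(tcp(d,u)-p).round(4))
E
```

```text
[0.49764373 0.20999556 0.18418925]
0.12 0.012 [0.4971 0.2083 0.1635] [-0.0005 -0.0017 -0.0207]
0.12 0.004 [0.4971 0.2083 0.1555] [-0.0005 -0.0017 -0.0287]
0.12 0 [0.4971 0.2083 0.1515] [-0.0005 -0.0017 -0.0327]
0.2 0 [0.4958 0.2087 0.1449] [-0.0019 -0.0013 -0.0393]
0.28 0 [0.4949 0.2089 0.1381] [-0.0028 -0.0011 -0.0461]
0.348 0 [0.4946 0.209  0.1323] [-0.0031 -0.001  -0.0519]
```

```bash
python3 -m handwheel '[[[-0.0025,-0.001,-0.01],0],[[-0.0025,-0.001,-0.02],0],[[-0.0025,-0.001,-0.026],0],[[-0.0025,-0.001,-0.026],0]]'|grep eef; python3 fm.py h0
for i in 1 2 3; do python3 -m handwheel '[[[0,0,-0.0015],0],[[0,0,-0.0015],0]]'|grep eef; python3 fm.py h$i; done
```

```text
eef_pos: [0.4946, 0.209, 0.157]
h0 stand axes F [ 0.34  0.69 -1.52] M [-0.002  0.041  0.042] p seat [-0.3 -1.3 39.4] yaw -0.2842
eef_pos: [0.4952, 0.2091, 0.1568]
h1 stand axes F [ 0.03 -0.77 -2.07] M [-0.07   0.035  0.012] p seat [ 0.  -1.  39.1] yaw -0.2842
eef_pos: [0.495, 0.2093, 0.1556]
h2 stand axes F [-5.72 -1.87  4.91] M [-0.246  0.371 -0.04 ] p seat [-0.5 -0.9 38.1] yaw -0.284
eef_pos: [0.4948, 0.2093, 0.1543]
h3 stand axes F [-8.33 -2.22  5.51] M [-0.386  0.777 -0.113] p seat [-1.2 -0.9 36.9] yaw -0.284
```

```bash
for i in 1 2; do python3 -m handwheel '[[[-0.0003,0,-0.0015],0],[[-0.0006,0.0002,-0.003],0],[[-0.0006,0.0002,-0.003],0]]'|grep eef; python3 fm.py i$i; done
```

```text
eef_pos: [0.4942, 0.2095, 0.1512]
i1 stand axes F [-7.86 -1.56  5.9 ] M [-0.318  0.754 -0.019] p seat [-2.9 -0.8 34.3] yaw -0.284
eef_pos: [0.4937, 0.2097, 0.1482]
i2 stand axes F [-7.1  -1.87  5.14] M [-0.206  0.643 -0.023] p seat [-4.5 -0.8 31.6] yaw -0.284
```

```bash
for i in 1 2 3; do python3 -m handwheel '[[[0,0,-0.0015],0],[[-0.0002,0,-0.003],0],[[-0.0002,0,-0.003],0]]'|grep eef; python3 fm.py j$i; done
```

```text
eef_pos: [0.4934, 0.2098, 0.1451]
j1 stand axes F [-9.44  0.12  5.36] M [-0.132  0.773 -0.048] p seat [-5.8 -0.8 28.9] yaw -0.2839
eef_pos: [0.4932, 0.2099, 0.1421]
j2 stand axes F [-8.05 -0.03  5.76] M [-0.01   0.728 -0.01 ] p seat [-7.1 -0.8 26.1] yaw -0.2839
eef_pos: [0.493, 0.2099, 0.1391]
j3 stand axes F [-7.39  1.06  4.15] M [ 0.098  0.705 -0.054] p seat [-8.3 -0.8 23.4] yaw -0.2839
```

```bash
for i in 1 2 3; do python3 -m handwheel '[[[0,0,-0.001],0],[[0,0,-0.002],0],[[0,0,-0.002],0]]'|grep eef; python3 fm.py k$i; done
python3 - <<'E'
from edge import *
snap('scene','sc8')
E
```

```text
eef_pos: [0.493, 0.21, 0.1372]
k1 stand axes F [-9.11 -0.12  5.28] M [-0.022  0.758 -0.072] p seat [-9.  -0.8 21.6] yaw -0.2839
eef_pos: [0.493, 0.21, 0.1352]
k2 stand axes F [-8.92  0.29  4.46] M [0.066 0.716 0.013] p seat [-9.7 -0.8 19.7] yaw -0.2839
eef_pos: [0.493, 0.2099, 0.1332]
k3 stand axes F [-7.42  0.47  3.68] M [ 0.008  0.737 -0.042] p seat [-10.4  -0.8  17.8] yaw -0.2839
{'fx': 494.97635626430775, 'fy': 494.97635626430775, 'cx': 279.715909816159, 'cy': 203.72443798425655, 'world_to_cam': array([[-0.96404289,  0.2655756 , -0.00953464,  0.43885101],
       [-0.23332617, -0.82871315,  0.50871742, -0.02589814],
       [ 0.12720145,  0.49265009,  0.86088076, -1.87034436],
       [ 0.        ,  0.        ,  0.        ,  1.        ]])}
```

```bash
for i in 1 2 3; do python3 -m handwheel '[[[0,0,-0.001],0],[[0,0,-0.001],0]]'|grep eef; python3 fm.py l$i; done
```

```text
eef_pos: [0.493, 0.2099, 0.1322]
l1 stand axes F [-8.23 -0.46  4.77] M [ 0.018  0.7   -0.078] p seat [-10.7  -0.8  16.9] yaw -0.2839
eef_pos: [0.4931, 0.2099, 0.1312]
l2 stand axes F [-6.86  0.    4.79] M [ 0.119  0.625 -0.052] p seat [-11.   -0.8  15.9] yaw -0.2839
eef_pos: [0.4931, 0.2099, 0.1305]
l3 stand axes F [-7.15 -0.36  8.06] M [-0.081  0.805 -0.006] p seat [-11.2  -0.8  15.2] yaw -0.2839
```

```bash
for i in 1 2; do python3 -m handwheel '[[[0,0,-0.001],0],[[0,0,-0.001],0]]'|grep eef; python3 fm.py m$i; done
python3 - <<'E'
from edge import *
snap('scene','sc9');
E
```

```text
eef_pos: [0.4931, 0.2099, 0.1304]
m1 stand axes F [-13.88  -3.53  18.43] M [-0.76   1.562 -0.019] p seat [-11.2  -0.8  15.2] yaw -0.2838
eef_pos: [0.4932, 0.2099, 0.1304]
m2 stand axes F [-18.67  -7.88  29.39] M [-1.336  2.344 -0.013] p seat [-11.2  -0.7  15.1] yaw -0.2838
{'fx': 494.97635626430775, 'fy': 494.97635626430775, 'cx': 279.715909816159, 'cy': 203.72443798425655, 'world_to_cam': array([[-0.96404289,  0.2655756 , -0.00953464,  0.43885101],
       [-0.23332617, -0.82871315,  0.50871742, -0.02589814],
       [ 0.12720145,  0.49265009,  0.86088076, -1.87034436],
       [ 0.        ,  0.        ,  0.        ,  1.        ]])}
```

```bash
python3 -m handwheel '[[[0,0,0.002],0],[[0,0,0.002],0]]'|grep eef; python3 fm.py n0
for i in 1 2 3; do python3 -m handwheel '[[[-0.0003,-0.001,0],0],[[-0.0003,-0.001,0],0]]'|grep eef; python3 fm.py n$i; done
```

```text
eef_pos: [0.4933, 0.2099, 0.1306]
n0 stand axes F [-5.58 -0.08  4.54] M [ 0.01   0.472 -0.031] p seat [-11.   -0.8  15.3] yaw -0.2839
eef_pos: [0.4933, 0.2091, 0.1307]
n1 stand axes F [-4.57  2.62  4.93] M [0.369 0.356 0.008] p seat [-10.8  -1.5  15.3] yaw -0.2839
eef_pos: [0.4933, 0.2089, 0.1308]
n2 stand axes F [-3.55  9.84  4.05] M [1.448 0.134 0.035] p seat [-10.6  -1.7  15.4] yaw -0.2839
eef_pos: [0.4933, 0.2087, 0.1311]
n3 stand axes F [-4.47 17.12  3.78] M [2.658e+00 3.250e-01 1.000e-03] p seat [-10.5  -1.9  15.6] yaw -0.2837
```

```bash
python3 -m handwheel '[[[0.0009,0.003,0],0],[[0.0009,0.003,0],0]]'|grep eef; python3 fm.py o0
for i in 1 2 3 4; do python3 -m handwheel '[[[0.0003,0.001,0],0],[[0.0003,0.001,0],0]]'|grep eef; python3 fm.py o$i; done
```

```text
eef_pos: [0.4936, 0.2101, 0.1307]
o0 stand axes F [-4.73  2.3   6.77] M [ 0.272  0.355 -0.105] p seat [-10.8  -0.5  15.3] yaw -0.2839
eef_pos: [0.4937, 0.2105, 0.1307]
o1 stand axes F [-5.5  -3.79  9.6 ] M [-0.547  0.472 -0.071] p seat [-10.7  -0.   15.3] yaw -0.2841
eef_pos: [0.494, 0.2114, 0.1307]
o2 stand axes F [-5.88 -4.81  8.96] M [-0.691  0.415 -0.051] p seat [-10.7   0.9  15.2] yaw -0.2841
eef_pos: [0.4944, 0.2123, 0.1307]
o3 stand axes F [-5.75 -4.66  9.14] M [-0.753  0.41  -0.015] p seat [-10.7   1.9  15.2] yaw -0.2842
eef_pos: [0.4947, 0.2134, 0.1307]
o4 stand axes F [-5.06 -4.83  9.11] M [-0.74   0.396 -0.056] p seat [-10.6   3.   15.3] yaw -0.2842
```

```bash
python3 -m handwheel '[[[-0.0005,-0.0017,0],0],[[-0.0005,-0.0017,0],0]]'|grep eef; python3 fm.py q0
for i in 1 2 3 4; do python3 -m handwheel '[[[0.0009,-0.0003,0.0003],0],[[0.0009,-0.0003,0.0003],0]]'|grep eef; python3 fm.py q$i; done
```

```text
eef_pos: [0.4944, 0.2122, 0.1308]
q0 stand axes F [-4.42  1.47  7.37] M [0.128 0.225 0.047] p seat [-10.5   1.8  15.3] yaw -0.2839
eef_pos: [0.4945, 0.2121, 0.1308]
q1 stand axes F [-10.59   0.24   8.68] M [0.16  1.18  0.055] p seat [-10.4   1.8  15.3] yaw -0.2838
eef_pos: [0.4951, 0.2119, 0.1311]
q2 stand axes F [-13.06   0.48   9.52] M [0.067 1.546 0.01 ] p seat [-9.7  1.7 15.3] yaw -0.2837
eef_pos: [0.4959, 0.2117, 0.1314]
q3 stand axes F [-15.09   0.11  11.6 ] M [ 0.025  1.799 -0.003] p seat [-8.8  1.7 15.4] yaw -0.2836
eef_pos: [0.4966, 0.2114, 0.1317]
q4 stand axes F [-18.19  -0.32  12.66] M [0.012 2.18  0.027] p seat [-8.1  1.7 15.4] yaw -0.2835
```

```bash
python3 -m handwheel '[[[-0.0025,0.0007,-0.0003],0],[[-0.0025,0.0007,-0.0003],0]]'|grep eef; python3 fm.py r0
for i in 1 2 3 4; do python3 -m handwheel '[[[-0.0009,0.0003,-0.0003],0],[[-0.0009,0.0003,-0.0003],0]]'|grep eef; python3 fm.py r$i; done
```

```text
eef_pos: [0.4952, 0.2116, 0.1311]
r0 stand axes F [-4.21  1.02  6.82] M [0.253 0.252 0.007] p seat [-9.5  1.4 15.3] yaw -0.2839
eef_pos: [0.4947, 0.2117, 0.131]
r1 stand axes F [-1.91  0.74  4.8 ] M [ 0.119 -0.137  0.075] p seat [-10.    1.4  15.3] yaw -0.2842
eef_pos: [0.4938, 0.2119, 0.1305]
r2 stand axes F [-0.59  1.75  5.94] M [ 0.037 -0.444  0.037] p seat [-11.1   1.4  15.3] yaw -0.2843
eef_pos: [0.4927, 0.2122, 0.13]
r3 stand axes F [-0.29 -1.26  5.87] M [ 0.091 -0.505 -0.021] p seat [-12.4   1.3  15.2] yaw -0.2843
eef_pos: [0.4916, 0.2125, 0.1295]
r4 stand axes F [ 0.38 -0.39  5.17] M [ 0.102 -0.471 -0.036] p seat [-13.6   1.2  15.1] yaw -0.2843
```

```bash
python3 -m handwheel '[[[0.0015,-0.0004,0.0006],0],[[0.003,-0.0008,0.001],0],[[0.003,-0.0008,0.001],0]]'|grep eef; python3 fm.py s0
python3 -m handwheel '[[[0,0,-0.0004],0],[[0,0,-0.0004],0],[[0,0,-0.0004],0]]'|grep eef; python3 fm.py s1
```

```text
eef_pos: [0.4932, 0.212, 0.1303]
s0 stand axes F [-12.13  -0.66   9.52] M [-0.104  1.385 -0.018] p seat [-11.8   1.3  15.2] yaw -0.2839
eef_pos: [0.4932, 0.2121, 0.1303]
s1 stand axes F [-14.16  -2.73  13.59] M [-0.331  1.662 -0.024] p seat [-11.7   1.3  15.2] yaw -0.2838
```

```bash
python3 -m handwheel '[[[-0.0007,0.0001,0.0002],0],[[-0.0007,0.0001,0.0002],0],[[-0.0007,0.0001,0.0002],0],[[-0.0007,0.0001,0.0002],0],[[-0.0007,0.0001,0.0002],0]]'; python3 fm.py t0
python3 - <<'E'
from edge import *
from scipy.optimize import differential_evolution as DE
s=sensors.read_state(); t=s['eef_pos']; print('qd',abs(s['qd']).max())
snap('scene','sc10'); snap('top','top10'); A,B=gimg('sc10'),gimg('top10')
def fc(p):
    tt=t+Y*p[2]
    return -(score('sc10',A,coverpts(tt,p[0],p[1],0,((-1,.1),(-1,1),(1,1),(1,.1))))+score('top10',B,coverpts(tt,p[0],p[1],0,((1,-.5),(1,-1),(-.9,-1)))))
r=DE(fc,[(.0,.5),(-.015,.015),(-.006,.006)],seed=1,maxiter=50); print('d,s,dy',r.x.round(4),r.fun, 'fits at d:',[(d,round(min(fc([d,q,r.x[2]]) for q in np.arange(-.008,.0121,.001)),1)) for d in(.2,.26,.3,.34,.38,.42)])
E
```

```text
t: 27.8
eef_pos: [0.4932, 0.2121, 0.1303]
ee_rot: [0.99, -0.142, -0.001, -0.0]
ft_force: [-6.9, 1.3, 8.0]
finger_gap: 0.0127
finger_force: 65.3
t0 stand axes F [-6.96 -0.65  8.04] M [0.079 0.477 0.014] p seat [-11.7   1.3  15.2] yaw -0.284
qd 0.0019317239578785467
{'fx': 494.97635626430775, 'fy': 494.97635626430775, 'cx': 279.715909816159, 'cy': 203.72443798425655, 'world_to_cam': array([[-0.96404289,  0.2655756 , -0.00953464,  0.43885101],
       [-0.23332617, -0.82871315,  0.50871742, -0.02589814],
       [ 0.12720145,  0.49265009,  0.86088076, -1.87034436],
       [ 0.        ,  0.        ,  0.        ,  1.        ]])}
{'fx': 448.3771969891825, 'fy': 448.3771969891825, 'cx': 286.5770641643159, 'cy': 213.99564897595698, 'world_to_cam': array([[-0.00894106, -0.99993929,  0.00644014, -0.09852257],
       [ 0.98757057, -0.00781942,  0.15698163, -0.41897559],
       [-0.15692174,  0.00776368,  0.98758052, -1.29281295],
       [ 0.        ,  0.        ,  0.        ,  1.        ]])}
d,s,dy [ 0.3223  0.0104 -0.002 ] -44.24718390103459 fits at d: [(0.2, np.float64(-42.9)), (0.26, np.float64(-43.9)), (0.3, np.float64(-44.1)), (0.34, np.float64(-44.1)), (0.38, np.float64(-43.6)), (0.42, np.float64(-41.7))]
```

```bash
python3 -m handwheel '[[[0,0,-0.0008],0],[[0,0,-0.0016],0],[[0,0,-0.0016],0]]'|grep eef; python3 fm.py u0
python3 -m handwheel '[[[0,0,0.0006],0],[[-0.0002,0,0.0013],0],[[-0.0002,0,0.0013],0],[[-0.0002,0,0.0013],0],[[-0.0002,0,0.0013],0]]'|grep eef; python3 fm.py u1
```

```text
eef_pos: [0.4933, 0.2121, 0.1302]
u0 stand axes F [-13.74  -5.56  26.52] M [-0.947  1.719  0.008] p seat [-11.7   1.3  15.1] yaw -0.2839
eef_pos: [0.4932, 0.2121, 0.1303]
u1 stand axes F [-6.27  0.02 10.35] M [-0.027  0.424  0.022] p seat [-11.7   1.3  15.2] yaw -0.284
```

```bash
python3 fm.py v
python3 - <<'E'
from rig import workorder
print(workorder.hand_in())
E
```

```text
v stand axes F [-6.27  0.02 10.35] M [-0.027  0.424  0.022] p seat [-11.7   1.3  15.2] yaw -0.284
the job is handed in; nothing more can be done
None
```

The job is handed in, but the hand-in gave no verdict back: both flaps are folded flat with the lip over the plain one, and by the force and sliding checks the cover is flush in the rebate, with its bar still gripped and pressed home at about 12 N.

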